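# Clamp the whetstone in the ratchet holder

## Task

Lay the thick whetstone in the bed of the ratchet clamp, lengthwise and flat, and let go of it. Then pump the clamp's lever, never pushing the jaw or its pad by hand, until the pad has driven the stone up against the end stop and its springs are squeezed about half-way, never nearly all the way. Finish while still holding the lever forward in that position with the fingers; leave the thin stone and the other things on the bench where they are.

Things in the scene. Friction and masses are not known exactly. Their poses are not given: they have to be found in the camera images.
- thick_stone: The thick whetstone, a loose grey block 120 x 45 x 30 mm, about 0.35 kg. Origin: centre of its underside; x along its length, y across its width, z up. It starts flat on the bench, on the robot's right.
- thin_stone: Another grey whetstone, 120 x 45 x 15 mm, to be left alone. Origin: centre of its underside. It lies beside the thick one; which is nearer changes.
- clamp: The stainless ratchet clamp, fixed to the bench. Frame: x runs along the clamp from the lever end to the end stop, y across, z up, origin on the bench under its centre line. Base plate x -160 to 185 mm, y -37 to 37 mm, top at z 12 mm. A flat bar 12 mm wide, z 28 to 42 mm, runs from the jaw block back under the lever to x -205 mm.
- bed (a point): Centre of the bed's floor where the stone's underside belongs when it is against the end stop; clamp frame x 105, y 0, z 12 mm, axes as the clamp. Two low side rails flank it: inner faces 26.5 mm either side, 6 mm thick, tops 8 mm above the floor, from clamp x 35 to 165 mm. The stone lies with its length along x.
- stop (a point): Middle of the end stop's face, clamp frame x 165, y 0, z 28.5 mm. The stop is a fixed upright block 64 mm wide, 15 mm thick, top at z 45 mm.
- hinge (a point): The lever's hinge point, clamp frame x -105, y 0, z 20 mm; the hinge axis is the clamp's y.
- lever (a joint): Lever angle, 0 to 0.50 rad. At 0 (spring rest) it leans 0.25 rad away from the stop; growing values swing its top towards the stop (upright at 0.25). Forward swings drive the jaw about 45 to 50 mm per rad, 19 to 24 mm a stroke. Swung back (a light spring helps) it leaves the jaw behind, held by 3 N of friction; a jaw under load backs off with it down to that. 2 to 10 N work it.
- grip (a point): The black rectangular grip of the lever, 30 mm in the swing direction, 24 mm across it (clamp y), 66 mm tall. Origin on the lever's centre line 150 mm from the hinge; z points along the lever outwards; the grip reaches from 39 mm below to 27 mm above the origin (top about 190 mm over the bench). It can be pinched from above across its 24 mm, or pushed.
- jaw (a joint): Travel of the jaw towards the end stop, 0 to 0.075 m; it starts between 0 and 0.012. The jaw is a dark block 40 mm wide, top at z 46 mm, its front at clamp x = -32 mm + travel, with the bar behind it.
- pad (a joint): How far the spring-backed pad at the front of the jaw is pushed in, 0 (free) to 0.012 m (springs solid); 1.2 N per mm. Half-way is 0.006.
- pad_face (a point): Centre of the rubber pad's front face, 44 mm wide and 30 mm high, facing the end stop; in the clamp's frame at x = -10 mm + jaw - pad, y 0, z 30 mm. The pad plate is 8 mm thick, and stands 14 mm before the jaw block when free (8 mm half-way, 2 mm when solid).
- mill: Wooden pepper mill, 142 mm tall, 52 mm wide, standing; bystander. Origin: centre of its underside.
- cup: Small steel cup, 68 mm wide, 70 mm tall; bystander. Origin: centre of its underside.
- oil: Green glass oil bottle, 190 mm tall, 60 mm wide, standing; bystander. Origin: centre of its underside.
- bowl: Steel bowl, 140 mm wide, 55 mm tall; bystander. Origin: centre of its underside.
- ladle: Steel spoon lying on the bench between robot and board; bystander. Origin near its middle, on its underside.

How it is judged:
On the way, in this order (a step that is already met when the one before it is completed fails the run):
1. the thick stone lies flat in the bed and has been let go (x of thick_stone in the frame of clamp between 0.06 and 0.108 m and y of thick_stone in the frame of clamp between -0.007 and 0.007 m and z of thick_stone in the frame of clamp below 0.0145 m and angle between thick_stone's own z axis and vertical below 0.06 rad and contact force between the fingers and thick_stone below 0.1 N), for 0.2 s.
2. pumped by the lever, the pad presses the stone against the end stop (x of thick_stone in the frame of clamp above 0.102 m and value of joint pad above 0.003 m), for 0.1 s.
At the end, for the whole second after the job is handed in: The thick stone lies flat in the bed between the rails, its end within 3 mm of the end stop, at rest and untouched by the robot; the pad is pushed in 3.5 to 9.5 mm (4 to 11 N), and the fingers still hold the lever forward (more than 0.03 rad, more than 1 N on the grip) (x of thick_stone in the frame of clamp between 0.102 and 0.108 m and y of thick_stone in the frame of clamp between -0.007 and 0.007 m and z of thick_stone in the frame of clamp below 0.0145 m and angle between thick_stone's own z axis and vertical below 0.06 rad and value of joint pad between 0.0035 and 0.0095 m and value of joint lever above 0.03 rad and contact force between the fingers and lever above 1 N and contact force between the arm and thick_stone below 0.1 N and linear speed of thick_stone below 0.01 m/s); the arm keeps its last pose, push and grip.
It fails at once if the springs are squeezed solid, over-clamping the stone (value of joint pad above 0.0112 m).
It fails at once if the robot pushes the jaw or its pad directly (contact force between any of the fingers, the arm and jaw above 2 N).
It fails at once if the thin stone or another thing on the bench is moved (distance of any of thin_stone, mill, cup, oil, bowl, ladle from where it was at the start of the episode above 0.025 m).
It also fails if it takes over 72 s, if anything falls off the work surface, if the arm or the gripper's body presses on something with over 40 N, if the wrist force passes 120 N, or if a joint passes its speed limit or range.

## Robot

A 7-joint arm with a two-finger parallel gripper is mounted at the origin on the work surface. World frame = base frame: x ahead of the robot, y to its left, z up, the work surface at z = 0. Lengths are in m, angles in rad, forces in N, time in s.
With the tool pointing down it reaches from about 0.375 to 0.925 m from the base axis. Payload 3.1 kg.
Tool frame: the origin (TCP) lies on the centre line of the jaws, within the pads' length; the fingertips stand 14 mm ahead of it and the grasp point (between the pads) lies 5 mm behind it; z points along the fingers, y is the line along which they close (so a half turn about z gives the same grasp; the last joint's range is limited). The gripper opens to 85 mm and grips with 20 to 120 N. Pads are 22 mm wide; open, the fingers measure 114 mm over their backs; the gripper's body (76 mm by 85 mm) begins 54 mm behind the grasp point. The pads swing forward as they close: fully open they stand 13 mm farther back than shut.
Start: joints at [1.093, 0.383, 0.044, 1.598, -0.018, 1.161, -0.05], TCP at [0.241, -0.604, 0.245] pointing down, gripper open.
Joint ranges: [-2.61, 2.61], [-0.41, 2.15], [-1.48, 1.57], [0, 2.5], [-1.57, 4.71], [0.05, 1.97], [-2.85, 2.85]. Speed limits (rad/s): [2.79, 2.79, 3.14, 3.14, 3.14, 3.14, 3.14].

## Interface

Orientations are given as a unit quaternion [x, y, z, w].
In Python, from bench import ctrl gives the robot as it stands. Calls block until the motion is done:
- ctrl.move_ptp(position, orientation): joint-space move of the TCP to a pose.
- ctrl.movel(position, orientation=None, speed=0.15): straight line of the TCP; orientation=None keeps the orientation; speed is the mean speed in m/s.
- ctrl.move_j(angles): joint-space move.
- ctrl.move_gripper(opening, effort=None): finger opening in m; effort is the grip in N (None keeps the last); returns when the fingers have stopped.
- ctrl.pause(seconds).
- ctrl.inverse_kinematics(position, orientation): joint angles nearest the present ones, or None.
- ctrl.read_camera(name): name is "scene" or "top" or "wrist"; returns (picture, depth): 400x640x3 uint8, red, green, blue; 400x640 float32, m along the optical axis (not along the pixel's ray), 0 where there is no reading.
- ctrl.camera_params(name): a dict with "K" (3x3 intrinsics, pixels), "dist_coeffs" ([k1, k2, p1, p2, k3] as OpenCV has them; the pictures are not rectified), "camera_from_world" (4x4, takes a point from world to camera coordinates). Camera axes: x right, y down, z forward; pixel columns grow to the right and rows downward; lengths in m; the calibration is good to about 2 mm. A picture is of the moment at which its call begins: read the wrist's pose just before it. camera_params takes no time and is no camera call; for the wrist camera it gives the pose at the moment of the call.
A pose or a line that the arm cannot do raises ctrl.MotionError and nothing moves.
- ctrl.sign_off(): hands the job in; it is judged then, once.
Trained networks look in the newest picture that a camera, given by its name, has taken for a name from the list of things; names that differ only in an ending like _2 or _b are one class to them, and where a whole thing is asked for, a point or a joint stands for the part that bears it (a point fixed in the world has none). Each returns a list of dicts, best first, with "score" (0 to 1); they miss things now and then, are a little off and sometimes report something else, mostly with a low value. They report only what shows in the picture. A call takes as long as a camera call.
- ctrl.look_for(camera, name): "rect" ([left, top, right, bottom] in pixels, round what is visible of it).
- ctrl.outline_of(camera, name): "region" (400x640 bool, what is visible of it) and "rect" ([left, top, right, bottom] in pixels, round what is visible of it).
Readings, each from a call of its own:
- ctrl.read_time_s(): time.
- ctrl.read_qpos(): joint angles.
- ctrl.read_joint_vel(): joint speeds.
- ctrl.read_effort(): joint torques, N m.
- ctrl.read_eef_pos(): TCP position.
- ctrl.read_tcp_rot(): TCP orientation.
- ctrl.read_ft_force(): force on the tool from outside, world axes, zero at the start.
- ctrl.read_ft_torque(): the same for the moment, N m.
- ctrl.read_finger_gap(): finger opening in m.
- ctrl.read_grasp_force(): force on a finger pad.
Only numpy, scipy, OpenCV 4.12 (cv2) and the standard library are available. Lean on these libraries where they do the work, as an engineer would, in place of code of your own. Each camera call takes 0.05 s, during which the arm holds its last target. There are 200 camera calls.

## Working session

There is one attempt and no reset: what is moved stays moved. The work goes in short steps, each a Python script; the robot and the scene stay as the last script left them, time stands still between calls to the robot, and variables do not carry over. Pictures are saved under pics/ and viewed, at most 10 in all, crops included, and the job is handed in when it is done.

```bash
ls; mkdir -p pics; cat > h.py <<'E'
import numpy as np, cv2
from bench import ctrl
def snap(name,fn=None):
    P=ctrl.camera_params(name); im,d=ctrl.read_camera(name)
    if fn: cv2.imwrite('pics/'+fn,im[:,:,::-1])
    return im,d,P
def world(P,d,mask):
    v,u=np.nonzero(mask&(d>0)); z=d[v,u]
    n=cv2.undistortPoints(np.c_[u,v].astype(np.float64)[:,None],P['K'],np.array(P['dist_coeffs'],float))[:,0]
    c=np.c_[n*z[:,None],z]; T=np.linalg.inv(P['camera_from_world'])
    return c@T[:3,:3].T+T[:3,3]
E
python3 - <<'E'
from h import *
for n in('top','scene'):
    im,d,P=snap(n,n+'0.png')
    for o in('thick_stone','thin_stone','clamp','lever','grip','jaw','pad','mill','cup','oil','bowl','ladle'):
        for r in ctrl.outline_of(n,o)[:3]:
            p=world(P,d,r['region'])
            if len(p)<5: continue
            t=p[p[:,2]>np.percentile(p[:,2],60)-.004]
            q=cv2.minAreaRect((t[:,:2]*1000).astype(np.float32))
            print(n,o,round(r['score'],2),np.round(r['rect']),len(p),'med',np.median(p,0).round(3),'z',np.percentile(p[:,2],[2,50,98]).round(3),'rect',np.round(q[0],1),np.round(q[1],1),round(q[2],1))
print(ctrl.read_time_s())
E
```

```text
bench.py
pics
top thick_stone 0.9 [453. 170. 503. 194.] 928 med [ 0.603 -0.313  0.028] z [0.008 0.028 0.033] rect [ 603.1 -315.4] [117.6  45.3] 84.4
top thin_stone 0.88 [452. 223. 500. 251.] 925 med [ 0.468 -0.309  0.014] z [-0.001  0.014  0.019] rect [ 468.9 -309.9] [ 44.8 119.3] 10.7
top clamp 0.98 [258. 197. 418. 233.] 4181 med [0.53  0.052 0.012] z [0.005 0.012 0.188] rect [531.2  41.7] [ 73.7 379.1] 0.3
top lever 0.85 [373. 202. 406. 222.] 385 med [ 0.532 -0.078  0.145] z [0.021 0.145 0.193] rect [531.8 -93.4] [31.8 23. ] 89.8
top grip 0.76 [372. 203. 408. 221.] 398 med [ 0.532 -0.078  0.15 ] z [0.021 0.15  0.193] rect [531.6 -95.5] [22.8 32.2] 1.2
top jaw 0.73 [335. 205. 416. 221.] 334 med [0.531 0.014 0.042] z [0.012 0.042 0.049] rect [530.9 -51.8] [191.3  40. ] 89.3
top mill 0.84 [401. 104. 429. 137.] 552 med [ 0.747 -0.152  0.092] z [0.002 0.092 0.141] rect [ 754.3 -156.5] [39.7 35.3] 50.2
top mill 0.56 [257. 198. 418. 233.] 4195 med [0.53  0.054 0.012] z [0.005 0.012 0.188] rect [531.3  41.9] [ 73.8 378.8] 0.3
top cup 0.83 [164. 230. 204. 260.] 751 med [0.46  0.421 0.032] z
[... 1797 characters left out ...]
5 0.047] z [0.004 0.047 0.071] rect [460.7 409.4] [64.3 69.2] 49.4
scene oil 0.67 [256. 193. 352. 306.] 4468 med [0.542 0.005 0.018] z [-0.001  0.018  0.188] rect [536.3  41.2] [ 65.8 379.3] 1.2
scene oil 0.56 [399. 210. 428. 285.] 1458 med [0.782 0.077 0.111] z [0.014 0.111 0.19 ] rect [781.  89.] [55.8 39.8] 9.6
scene bowl 0.57 [374. 153. 425. 190.] 1398 med [0.615 0.443 0.033] z [0.004 0.033 0.056] rect [621.5 415.2] [135.9 140.6] 6.1
scene ladle 0.77 [248. 156. 302. 191.] 414 med [0.311 0.26  0.012] z [-0.001  0.012  0.021] rect [318.  267.6] [200.9  47.5] 83.7
scene ladle 0.28 [335. 144. 360. 175.] 592 med [0.463 0.395 0.048] z [0.004 0.048 0.071] rect [460.  408.8] [60.4 71.8] 25.4
1.3
```

```bash
python3 - <<'E'
from h import *
im=cv2.imread('pics/top0.png')[90:270,240:520]; cv2.imwrite('pics/top0c.png',cv2.resize(im,None,fx=2.8,fy=2.8,interpolation=cv2.INTER_CUBIC))
print(ctrl.read_tcp_rot(), ctrl.camera_params('wrist'))
print(np.linalg.inv(ctrl.camera_params('top')['camera_from_world']).round(3))
E
```

```text
[9.82021501e-01 1.88769093e-01 1.56681331e-05 3.33153760e-07] {'K': array([[317.08420569,   0.        , 319.07803279],
       [  0.        , 317.08420569, 202.24915545],
       [  0.        ,   0.        ,   1.        ]]), 'dist_coeffs': array([-0.05733137,  0.        ,  0.        ,  0.        ,  0.        ]), 'camera_from_world': array([[ 3.70691816e-01, -9.28755669e-01,  6.96238561e-04,
        -6.50281562e-01],
       [-8.95582878e-01, -3.57252882e-01,  2.65144654e-01,
        -3.42883277e-02],
       [-2.46005867e-01, -9.89104926e-02, -9.64208394e-01,
         3.78384212e-01],
       [ 0.00000000e+00,  0.00000000e+00,  0.00000000e+00,
         1.00000000e+00]])}
[[-0.01  -0.996  0.087  0.458]
 [-1.     0.012  0.016  0.042]
 [-0.017 -0.087 -0.996  1.207]
 [ 0.     0.     0.     1.   ]]
```

View pics/top0c.png

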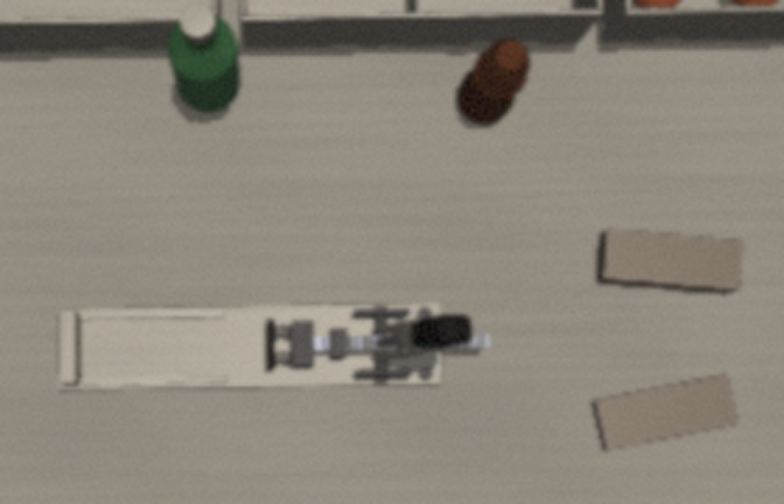

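```bash
cat >> h.py <<'E'
def Q(deg): # tool x at world angle deg, pointing down
    f=np.radians(deg)/2; return [np.cos(f),np.sin(f),0,0]
def rect(p,lo,hi):
    t=p[(p[:,2]>lo)&(p[:,2]<hi)]; return t,cv2.minAreaRect((t[:,:2]*1000).astype(np.float32))
E
python3 - <<'E'
from h import *
ctrl.move_ptp([.60,-.33,.25],Q(85)); ctrl.pause(.3)
im,d,P=snap('wrist','w1.png')
for o in('thick_stone','thin_stone'):
  for r in ctrl.outline_of('wrist',o)[:2]:
    p=world(P,d,r['region']); h=np.median(p[:,2]); t,q=rect(p,h-.004,h+.004)
    print(o,round(r['score'],2),np.round(r['rect']),'h',h.round(4),np.median(t,0).round(4),q)
ctrl.move_ptp([.53,.05,.33],Q(90)); ctrl.pause(.3)
im,d,P=snap('wrist','w2.png'); np.savez('w2',d=d,**{k:np.array(v) for k,v in P.items()})
p=world(P,d,np.ones(d.shape,bool))
s=p[(abs(p[:,0]-.53)<.06)&(p[:,1]>-.25)&(p[:,1]<.3)]
# stop top, base, lever
for nm,m in dict(stop=(s[:,1]>.19)&(s[:,2]>.041)&(s[:,2]<.05),base=(s[:,2]>.008)&(s[:,2]<.0155),rails=(s[:,2]>.0175)&(s[:,2]<.024)&(s[:,1]>.07)&(s[:,1]<.21),jaw=(s[:,2]>.042)&(s[:,2]<.05)&(s[:,1]<.1),lev=s[:,2]>.17).items():
    t=s[m]; print(nm,len(t),np.percentile(t,[1,50,99],axis=0).round(4).tolist(),cv2.minAreaRect((t[:,:2]*1000).astype(np.float32)))
print(ctrl.read_time_s())
E
```

```text
thick_stone 0.75 [304. 109. 344. 213.] h 0.0305 [ 0.6057 -0.3114  0.0306] ((605.7569580078125, -315.0150451660156), (120.2640151977539, 45.15256881713867), 84.2817153930664)
thin_stone 0.8 [171. 110. 244. 215.] h 0.0153 [ 0.4717 -0.3051  0.0154] ((471.2734680175781, -308.5602722167969), (45.47348403930664, 120.07888793945312), 10.53879165649414)
stop 748 [[0.5008, 0.2132, 0.0415], [0.5324, 0.2202, 0.0453], [0.564, 0.2282, 0.0473]] ((532.4171752929688, 220.72874450683594), (63.7066650390625, 15.834124565124512), 0.749690055847168)
base 8459 [[0.497, -0.1061, 0.0104], [0.5332, 0.0964, 0.0125], [0.5703, 0.2142, 0.0147]] ((530.0806274414062, -8.141098022460938), (486.6317138671875, 93.55311584472656), 87.01303100585938)
rails 920 [[0.5009, 0.0851, 0.0181], [0.5071, 0.1512, 0.0204], [0.5649, 0.2087, 0.0226]] ((532.7383422851562, 147.2449188232422), (64.25438690185547, 126.08061218261719), 0.8907328844070435)
jaw 1300 [[0.5063, -0.0885, 0.0421], [0.5343, -0.001, 0.0455], [0.5626, 0.046, 0.0485]] ((535.4456787109375, -22.309715270996094), (137.4144744873047, 57.47864532470703), 89.03594970703125)
lev 35854 [[0.4704, -0.0875, 0.188], [0.5296, 0.0603, 0.3965], [0.5897, 0.0692, 0.4155]] ((530.0301513671875, -20.514434814453125), (119.99685668945312, 181.6422882080078), 0.022227123379707336)
5.225
```

View pics/w2.png

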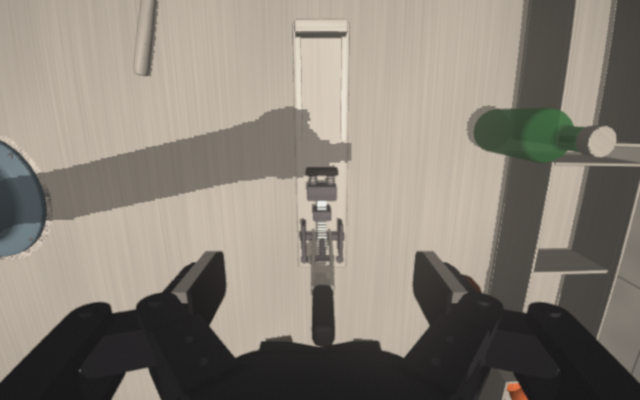

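```bash
python3 - <<'E'
from h import *
ctrl.move_ptp([.6057,-.315,.12],Q(84.3))
ctrl.movel([.6057,-.315,.024],speed=.1)
ctrl.move_gripper(.03,effort=50)
print(ctrl.read_finger_gap(),ctrl.read_grasp_force(),ctrl.read_eef_pos())
ctrl.movel([.6057,-.315,.30],speed=.2)
print(ctrl.read_finger_gap(),ctrl.read_grasp_force(),ctrl.read_ft_force())
ctrl.movel([.533,.148,.30],Q(90.8),speed=.25)
ctrl.movel([.533,.148,.09],speed=.15); ctrl.pause(.3)
for n in('top','scene'):
    im,d,P=snap(n,n+'1.png')
    for r in ctrl.outline_of(n,'thick_stone')[:1]:
        p=world(P,d,r['region']);print(n,r['score'],r['rect'],np.percentile(p,[2,50,98],axis=0).round(4).tolist())
im=cv2.imread('pics/scene1.png')[150:330,230:450];cv2.imwrite('pics/s1c.png',cv2.resize(im,None,fx=3,fy=3))
print(ctrl.read_eef_pos(),ctrl.read_time_s(),ctrl.read_ft_force())
E
```

```text
0.04382934486288855 54.533613324165344 [ 0.60631657 -0.31532817  0.02486033]
0.0441526840324168 53.94085228443146 [-0.64548289  0.78591451 -2.52384656]
top 0.63 [302.7, 199.4, 317.2, 223.2] [[0.5076, 0.085, 0.0142], [0.5374, 0.0954, 0.0938], [0.562, 0.112, 0.4416]]
scene 0.61 [255.9, 240.4, 310.8, 297.5] [[0.5162, -0.1451, 0.0135], [0.5384, 0.0021, 0.0412], [0.5534, 0.0426, 0.0473]]
[0.53300895 0.14796703 0.09004422] 13.975 [ 0.18018776 -0.37314334 -4.14791532]
```

View pics/s1c.png

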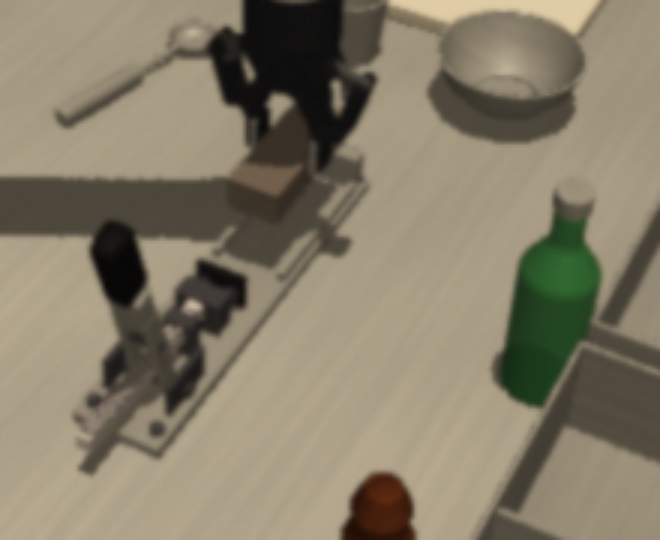

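The stone hangs level above the bed, lined up with the rails (crop 270,165). I'll place it and check the pose.

```bash
python3 - <<'E'
from h import *
ctrl.movel([.533,.148,.045],speed=.1)
ctrl.movel([.533,.148,.0375],speed=.03)
print(ctrl.read_eef_pos(),ctrl.read_ft_force())
ctrl.move_gripper(.065)
ctrl.movel([.533,.148,.10],speed=.1)
ctrl.movel([.533,.05,.33],speed=.25); ctrl.pause(.3)
im,d,P=snap('wrist','w3.png')
p=world(P,d,np.ones(d.shape,bool)); s=p[(abs(p[:,0]-.533)<.05)&(p[:,1]>-.25)&(p[:,1]<.3)&(p[:,2]<.2)]
for nm,m in dict(stone=(s[:,1]>.06)&(s[:,1]<.21)&(s[:,2]>.034)&(s[:,2]<.05),pad=(s[:,1]>.0)&(s[:,1]<.06)&(s[:,2]>.036)&(s[:,2]<.05),grip=(s[:,2]>.175)).items():
    t=s[m]; q=cv2.minAreaRect((t[:,:2]*1000).astype(np.float32)); print(nm,len(t),np.percentile(t,[1,50,99],axis=0).round(4).tolist(),q)
t=s[(s[:,1]>.09)&(s[:,1]<.2)&(s[:,2]>.034)&(s[:,2]<.05)&(abs(s[:,0]-.533)<.02)]
print(np.linalg.lstsq(np.c_[t[:,:2]-[.533,.148],np.ones(len(t))],t[:,2],rcond=None)[0])
print(ctrl.read_time_s())
E
```

```text
[0.53291931 0.14794312 0.03748512] [-0.66386428  0.03688724 -2.38567919]
stone 3532 [[0.5118, 0.0899, 0.0405], [0.5331, 0.1508, 0.0425], [0.5548, 0.2069, 0.0444]] ((533.2206420898438, 148.38677978515625), (44.275054931640625, 119.12425994873047), 0.9211836457252502)
pad 736 [[0.5139, 0.0008, 0.0362], [0.5341, 0.0212, 0.046], [0.5539, 0.0463, 0.0482]] ((533.9840087890625, 23.352680206298828), (42.66598129272461, 46.1331672668457), 0.696205198764801)
grip 673 [[0.5224, -0.107, 0.1754], [0.5337, -0.0877, 0.1897], [0.5448, -0.0803, 0.1943]] ((533.6032104492188, -94.17169952392578), (22.662111282348633, 28.91749382019043), 0.1739494353532791)
[2.36400951e-03 7.94926714e-06 4.25091941e-02]
17.5917
```

View pics/w3.png

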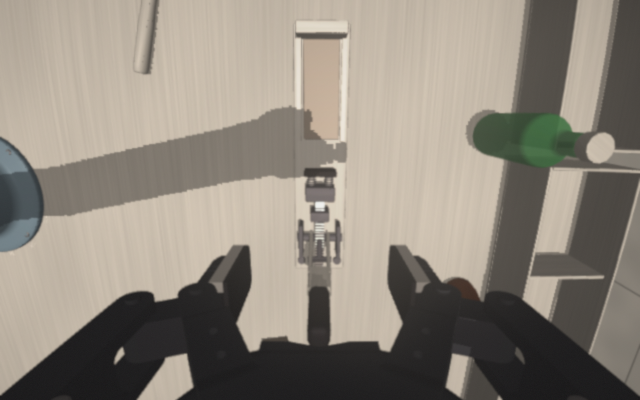

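The stone lies flat between the rails at clamp x≈100 mm, and the pad is at row 173. Next I grip the lever and make the first stroke.

```bash
cat >> h.py <<'E'
from scipy.spatial.transform import Rotation as Ro
LX,HY,HZ=.5345,-.0571,.02
def lev(q,r=.155):
    a=q-.25
    return [LX,HY+r*np.sin(a),HZ+r*np.cos(a)],(Ro.from_rotvec([-a,0,0])*Ro.from_quat(Q(90.8))).as_quat().tolist()
def swing(a,b,speed=.12,step=.12):
    for q in np.linspace(a,b,max(2,int(np.ceil(abs(b-a)/step))+1))[1:]: ctrl.movel(*lev(q),speed=speed)
def jaw(fn=None):
    im,d,P=snap('wrist',fn); p=world(P,d,np.ones(d.shape,bool))
    s=p[(abs(p[:,0]-.533)<.015)&(p[:,2]>.0385)&(p[:,2]<.05)&(p[:,1]>-.02)&(p[:,1]<.2)]
    h,e=np.histogram(s[:,1],np.arange(-.02,.2,.002)); print('occ',[(int(round(1000*x)),int(n)) for x,n in zip(e,h) if n and x<.13])
E
python3 - <<'E'
from h import *
for q in(0,.25,.5): print(ctrl.inverse_kinematics(*lev(q)) is not None)
ctrl.move_ptp(*lev(0,.26)); ctrl.movel(*lev(0),speed=.12)
print(ctrl.read_ft_force())
ctrl.move_gripper(.01,effort=35); print(ctrl.read_finger_gap(),ctrl.read_grasp_force(),ctrl.read_ft_force(),ctrl.read_time_s())
jaw()
for a,b in((0,.12),(.12,.24),(.24,.36),(.36,.47)):
    swing(a,b); print(b,ctrl.read_ft_force().round(2),ctrl.read_eef_pos().round(4))
ctrl.pause(.2); jaw('w4.png'); print(ctrl.read_finger_gap(),ctrl.read_time_s())
E
```

```text
True
True
True
[ 0.0833793  -0.52642094  1.2750508 ]
0.023611604529518982 35.7446551322937 [-3.90751314 -1.04650708  5.02327836] 19.8167
occ [(-20, 87), (-18, 67), (-16, 72), (-14, 81), (-12, 46), (-10, 32), (-8, 31), (-6, 32), (-4, 36), (-2, 32), (0, 32), (2, 37), (4, 128), (6, 97), (8, 76), (10, 78), (12, 89), (14, 76), (16, 86), (18, 86), (20, 79), (22, 67), (34, 1), (36, 6), (38, 163), (40, 84), (42, 89), (44, 78), (46, 4), (86, 52), (88, 116), (90, 75), (92, 86), (94, 78), (96, 69), (98, 87), (100, 73), (102, 84), (104, 76), (106, 40)]
0.12 [-4.86 -1.14  6.38] [ 0.5338 -0.0763  0.1745]
0.24 [-5.22 -0.95  6.63] [ 0.5338 -0.0586  0.1755]
0.36 [-7.09  0.4   8.  ] [ 0.5337 -0.0403  0.1744]
0.47 [-7.36 -0.09  8.36] [ 0.5336 -0.024   0.1714]
occ [(-20, 86), (-18, 77), (-16, 78), (-14, 89), (-12, 131), (-10, 47), (-8, 43), (-6, 42), (-4, 35), (-2, 37), (0, 44), (2, 41), (4, 37), (6, 43), (8, 38), (10, 48), (12, 37), (14, 42), (16, 47), (18, 44), (20, 38), (22, 44), (24, 47), (26, 55), (28, 110), (30, 114), (32, 117), (34, 116), (36, 131), (38, 126), (40, 128), (42, 129), (44, 129), (46, 125), (60, 82), (62, 132), (64, 132), (66, 148), (68, 113), (86, 11), (88, 171), (90, 137)]
0.02374230915940339 21.3333
```

View pics/w4.png

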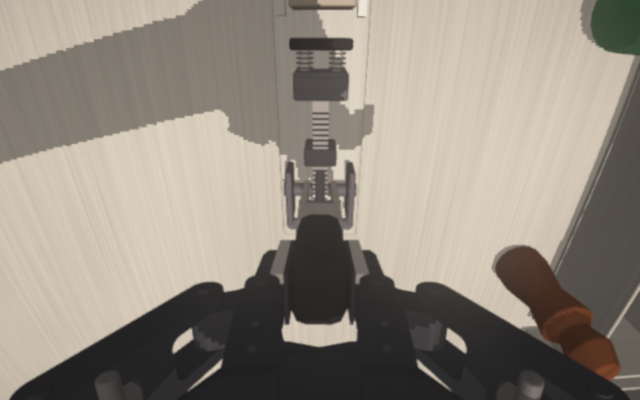

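```bash
python3 - <<'E'
from h import *
swing(.47,0); print(ctrl.read_ft_force().round(2)); ctrl.pause(.1); jaw()
swing(0,.40); print(ctrl.read_ft_force().round(2)); ctrl.pause(.1); jaw()
swing(.40,0); print(ctrl.read_ft_force().round(2)); ctrl.pause(.1); jaw()
swing(0,.10); print(ctrl.read_ft_force().round(2)); ctrl.pause(.1); jaw('w5.png')
print(ctrl.read_finger_gap(),ctrl.read_time_s())
E
```

```text
[-5.17  1.46  2.7 ]
occ [(-20, 74), (-18, 80), (-16, 65), (-14, 83), (-12, 36), (-10, 36), (-8, 34), (-6, 29), (-4, 35), (-2, 37), (0, 30), (2, 35), (4, 37), (6, 31), (8, 40), (10, 32), (12, 36), (14, 34), (16, 37), (18, 31), (20, 37), (22, 36), (24, 31), (26, 120), (28, 90), (30, 89), (32, 75), (34, 94), (36, 84), (38, 81), (40, 87), (42, 84), (44, 81), (46, 27), (60, 150), (62, 97), (64, 84), (66, 71), (68, 27), (86, 55), (88, 108), (90, 81), (92, 74), (94, 85), (96, 79), (98, 77), (100, 78), (102, 81), (104, 78), (106, 70), (108, 71), (110, 5)]
[-6.95 -1.3   4.05]
occ [(-20, 77), (-18, 84), (-16, 77), (-14, 87), (-12, 125), (-10, 42), (-8, 37), (-6, 39), (-4, 38), (-2, 41), (0, 39), (2, 42), (4, 47), (6, 35), (8, 43), (10, 45), (12, 36), (14, 47), (16, 45), (18, 34), (20, 47), (22, 47), (24, 42), (26, 39), (28, 48), (30, 51), (32, 46), (34, 36), (36, 47), (38, 48), (40, 48), (42, 48), (44, 90), (46, 119), (48, 126), (50, 124), (52, 126), (54, 129), (56, 130), (58, 130), (60, 132), (62, 130), (64, 47), (66, 2), (76, 1), (78, 109), (80, 145), (82, 148), (84, 142), (86, 55), (88, 168
[... 603 characters left out ...]
, 77), (102, 73), (104, 73), (106, 80), (108, 86), (110, 64), (112, 8)]
[-5.85 -0.25  0.61]
occ [(-20, 77), (-18, 78), (-16, 69), (-14, 85), (-12, 59), (-10, 32), (-8, 42), (-6, 31), (-4, 41), (-2, 34), (0, 36), (2, 39), (4, 31), (6, 43), (8, 32), (10, 40), (12, 31), (14, 37), (16, 35), (18, 34), (20, 38), (22, 36), (24, 37), (26, 35), (28, 39), (30, 34), (32, 41), (34, 33), (36, 36), (38, 31), (40, 37), (42, 34), (44, 36), (46, 53), (48, 159), (50, 96), (52, 87), (54, 98), (56, 97), (58, 90), (60, 94), (62, 93), (64, 88), (66, 63), (78, 4), (80, 190), (82, 103), (84, 89), (86, 70), (88, 60), (90, 89), (92, 95), (94, 92), (96, 88), (98, 97), (100, 96), (102, 47)]
0.023941625490587717 25.6083
```

View pics/w5.png

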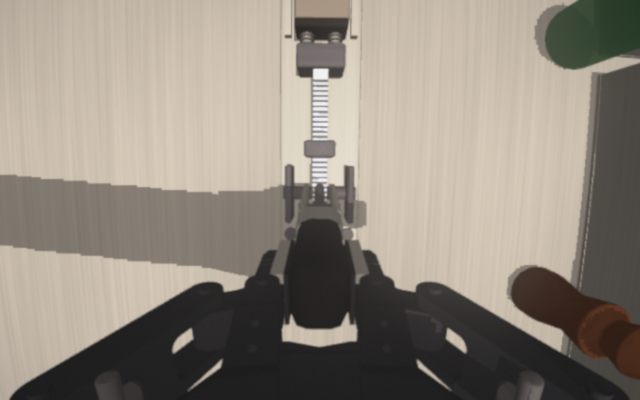

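```bash
cat >> h.py <<'E'
def gap():
    im,d,P=snap('wrist'); p=world(P,d,np.ones(d.shape,bool))
    y=np.sort(p[(abs(p[:,0]-.533)<.015)&(p[:,2]>.041)&(p[:,2]<.05)&(p[:,1]>.045)&(p[:,1]<.1),1])
    y=y[5:] ; i=np.argmax(np.diff(y)[:]); 
    return y[i].round(4),y[i+1].round(4),((y[i+1]-y[i])*1000).round(1)
E
python3 - <<'E'
from h import *
print(gap())
q=.10
while q<.34:
    swing(q,q+.025,speed=.05); q+=.025; ctrl.pause(.1); g=gap(); print(round(q,3),g,ctrl.read_ft_force().round(2))
    if g[2]<10.5: break
print(ctrl.read_time_s())
E
```

```text
(np.float64(0.0678), np.float64(0.0799), np.float64(12.2))
0.125 (np.float64(0.0677), np.float64(0.0801), np.float64(12.3)) [-4.55 -1.75  0.37]
0.15 (np.float64(0.0681), np.float64(0.0804), np.float64(12.3)) [-3.91 -3.43  0.06]
0.175 (np.float64(0.0692), np.float64(0.0807), np.float64(11.5)) [-3.89 -2.79  0.74]
0.2 (np.float64(0.0693), np.float64(0.0816), np.float64(12.3)) [-5.09 -3.55  0.48]
0.225 (np.float64(0.0703), np.float64(0.0823), np.float64(12.0)) [-4.97 -3.83  0.87]
0.25 (np.float64(0.072), np.float64(0.0836), np.float64(11.5)) [-4.6  -3.44  1.22]
0.275 (np.float64(0.0732), np.float64(0.0847), np.float64(11.5)) [-4.46 -3.9   1.1 ]
0.3 (np.float64(0.0745), np.float64(0.0857), np.float64(11.2)) [-5.14 -3.51  1.15]
0.325 (np.float64(0.0756), np.float64(0.0857), np.float64(10.1)) [-5.18 -4.29  1.22]
29.2583
```

```bash
python3 - <<'E'
from h import *
q=.325
while q<.44:
    swing(q,q+.02,speed=.05); q+=.02; ctrl.pause(.1); g=gap(); print(round(q,3),g,ctrl.read_ft_force().round(2))
    if g[2]<7.6: break
ctrl.pause(.5); print(gap(),gap()); snap('wrist','w6.png')
# stone top in scene camera
im,d,P=snap('scene'); p=world(P,d,np.ones(d.shape,bool))
for lo,hi in((.041,.0435),(.039,.05)):
    s=p[(abs(p[:,0]-.533)<.015)&(p[:,2]>lo)&(p[:,2]<hi)&(p[:,1]>.0)&(p[:,1]<.24)]
    h,e=np.histogram(s[:,1],np.arange(.04,.24,.003)); print([(int(round(1000*x)),int(n)) for x,n in zip(e,h)])
print(ctrl.read_finger_gap(),ctrl.read_grasp_force(),ctrl.read_time_s())
E
```

```text
0.345 (np.float64(0.0766), np.float64(0.0857), np.float64(9.1)) [-5.75 -5.07  2.22]
0.365 (np.float64(0.0766), np.float64(0.0856), np.float64(9.0)) [-5.68 -5.66  3.05]
0.385 (np.float64(0.0774), np.float64(0.0853), np.float64(7.9)) [-5.74 -5.7   2.29]
0.405 (np.float64(0.0779), np.float64(0.0854), np.float64(7.5)) [-5.78 -6.38  3.49]
(np.float64(0.0779), np.float64(0.0853), np.float64(7.4)) (np.float64(0.0779), np.float64(0.0852), np.float64(7.3))
[(40, 3), (43, 5), (46, 1), (49, 3), (52, 3), (55, 5), (58, 7), (61, 0), (64, 2), (67, 1), (70, 1), (73, 3), (76, 0), (79, 1), (82, 2), (85, 7), (88, 3), (91, 3), (94, 3), (97, 6), (100, 4), (103, 6), (106, 5), (109, 7), (112, 5), (115, 2), (118, 4), (121, 1), (124, 8), (127, 4), (130, 7), (133, 1), (136, 6), (139, 2), (142, 9), (145, 6), (148, 3), (151, 7), (154, 9), (157, 7), (160, 6), (163, 7), (166, 6), (169, 3), (172, 4), (175, 3), (178, 2), (181, 5), (184, 4), (187, 5), (190, 8), (193, 4), (196, 6), (199, 5), (202, 8), (205, 4), (208, 9), (211, 3), (214, 2), (217, 2), (220, 2), (223, 2), (226, 5), (229, 1), (232, 0), (235, 0)]
[(40, 5), (43, 6), (46, 5), (49, 4), (52, 6), (55, 7), (58, 24), (61, 13), (64, 11), (67, 11), (70, 12), (73, 8), (76, 7), (79, 1), (82, 3), (85, 20), (88, 12), (91, 8), (94, 3), (97, 11), (100, 9), (103, 11), (106, 10), (109, 10), (112, 12), (115, 5), (118, 13), (121, 7), (124, 15), (127, 7), (130, 13), (133, 7), (136, 12), (139, 4), (142, 14), (145, 9), (148, 4), (151, 11), (154, 10), (157, 9), (160, 8), (163, 10), (166, 8), (169, 9), (172, 10), (175, 8), (178, 6), (181, 11), (184, 10), (187, 8), (190, 11), (193, 8), (196, 9), (199, 9), (202, 10), (205, 8), (208, 13), (211, 9), (214, 12), (217, 6), (220, 9), (223, 7), (226, 7), (229, 1), (232, 0), (235, 0)]
0.02389799409380854 36.92656338214874 31.5583
```

View pics/w6.png

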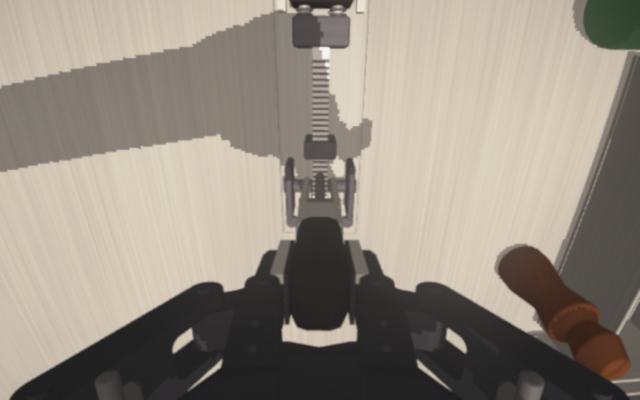

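```bash
python3 -c "
from bench import ctrl
print(ctrl.sign_off())"
```

```text
the job is handed in; nothing more can be done
None
```

I handed the job in at about 32 s with the thick stone flat in the bed and against the end stop, the pad pressed in about 6 mm by camera measurement, and the fingers still holding the lever forward; the sign-off call gave no verdict.

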